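# Set the paper stop to the green notch

## Task

On the notched register gauge, squeeze the red release lever against the black grip plate and, keeping it squeezed, slide the blue paper stop along the gauge until its white pointer is level with the green tab. Then let go, so that the lever springs right back and the stop is latched in the notch at the green tab.

Things in the scene. Friction and masses are not known exactly. Their poses are not given: they have to be found in the camera images.
- notch_rail: Fixed gauge, aluminium plate 150 (x) x 300 (y) x 10 mm with a steel rack. Origin on the table, mid-length; y runs along the rack (the stop's slide), x across, away from the lever side. Notches at y = -90, -45, 0, 45, 90 mm. The stop starts in the middle one; beside each other one lies a tab (green, red, white, yellow, in any order). The stop slides 105 mm either way with about 2 N of friction.
- stop_grip (a point): Grip point on the blue stop, 100 mm above the table, axes as the gauge's. Fixed black plate: outer face 15 mm to +x, top at 120 mm. Red lever: outer face 30 mm to -x at rest (leaning, 34 at its top), 15 mm squeezed (upright). Both 30 mm wide (y). Take both from above, fingers closing along x, centred here; fingertips stay above 62 mm, where the saddle lies.
- squeeze_lever (a joint): Red release lever, rad: 0 = sprung home, pawl in a notch (the stop then has about 10 mm play either way); 0.28 = fully squeezed. The pawl clears the rack from about 0.18. It takes about 4 N at the grip point to start, 8 N at the end; grip with 15 N or more. Let go between notches, it stays at about 0.18 and the stop is not latched.
- tab_green: Green tab 24 x 30 x 6 mm on the plate's -x (lever side) edge, beside the notch to use. Origin: centre of its underside; axes as the gauge's. The stop is right when stop_grip and this tab agree along the gauge's y; the pawl drops in within about 10 mm either way.

How it is judged:
By the outcome, as a careful person would: the job done as asked, in the order asked, and still so for the second after the job is handed in, with the robot touching nothing.
It also fails if it takes over 32 s, if anything falls off the work surface, if the arm or the gripper's body presses on something with over 40 N, if the wrist force passes 120 N, or if a joint passes its speed limit or range.

## Robot

A 7-joint arm with a two-finger parallel gripper is mounted at the origin on the work surface; the furniture and walls round the work are solid. World frame = base frame: x ahead of the robot, y to its left, z up, the work surface at z = 0. Lengths are in mm, angles in rad, forces in N, time in s.
With the tool pointing down it reaches from about 400 to 875 mm from the base axis. Payload 4.4 kg.
Tool frame: the origin (TCP) lies midway between the tips of the shut fingers; the grasp point (between the pads) lies 19 mm behind it (ctrl.pinch_z is the distance from the TCP to the grasp point, in mm); z points along the fingers, y is the line along which they close (so a half turn about z gives the same grasp; the last joint's range is limited). The gripper opens to 85 mm and grips with 20 to 120 N. Pads are 22 mm wide; open, the fingers measure 114 mm over their backs; the gripper's body (76 mm by 85 mm) begins 54 mm behind the grasp point. The pads swing forward as they close: fully open they stand 13 mm farther back than shut.
Start: joints at [-1.187, 0.628, 0.038, 1.517, -0.027, 0.996, -0.02], TCP at [282.59, 585.372, 231.313] pointing down, gripper open.
Joint ranges: [-3.06, 3.06], [-0.37, 2.12], [-1.25, 1.32], [0.18, 2.47], [-1.1, 4.24], [0.23, 1.98], [-2.94, 2.94]. Speed limits (rad/s): [2.57, 2.57, 3.14, 3.14, 3.14, 3.14, 3.14].

## Interface

Orientations are given as [roll, pitch, yaw] about the fixed x, y, z axes, in that order (R = Rz(yaw) Ry(pitch) Rx(roll)).
In Python, from cell import read_state, cams, order, ctrl gives the robot as it stands.
- The arm moves only by the tool move_arm, never from a script. Its argument "targets" is text: rows parted by semicolons, each of 7 numbers parted by spaces: the gripper's target within -1 to 1 (fully open at 1, half-way at 0, shut at -1), then the shift along the tool's x, y, z in cm, then the turn, a rotation vector about the tool's x, y, z in degrees. A call has 1 to 5 rows; each row shifts and turns the commanded pose from where the row before left it, along the tool's axes as they then stand; what a row does not reach is not made up. A row lasts 1/12 s, in which the tool goes at most 41.7 mm and 7.16 degrees, less where a joint would pass 70% of its speed; a pose out of reach is approached as far as the arm can. A call with a gripper value outside its range is refused whole. The fingers move at their own pace and stop on an object; the grip force is fixed at half the most. Time passes only in rows, so rows that do not move let the fingers close. It gives the time, the measured TCP pose, the force, the opening and the grip force at its end, in the units of the state.
- read_state(): the state, without advancing time (a new reading comes with each control period).
- cams.get_image(name): name is "scene" or "top" or "wrist"; returns a dict with "color" (400x640x3 uint8, red, green, blue), "fovy" (degrees; the focal length in pixels is half the picture's height over the tangent of half this angle, whatever the lens; pixels are square), "cx", "cy" (the principal point, pixels), "k1" (the pictures are not rectified: a ray, as slopes to the right and down, at radius r is drawn at 1 + k1 r^2 times it, then the intrinsics apply), "rvec" (rotation vector, rad) and "tvec" (3), from world to camera coordinates, as OpenCV has them. Camera axes: x right, y down, z forward; pixel columns grow to the right and rows downward; lengths in mm; the calibration is good to about 2 mm. A picture is of the moment at which its call begins. There is no depth.
- order.finish_job(): hands the job in; it is judged then, once.
The state is a dict: "clock": time; "qpos": joint angles; "qd": joint speeds; "tau": joint torques, N m; "eef_pos": TCP position; "tool_rot": TCP orientation; "force": force on the tool from outside, world axes, zero at the start; "torque": the same for the moment, N m; "width": finger opening in mm; "gripper_force": force on a finger pad.
Only numpy, scipy, OpenCV 4.12 (cv2) and the standard library are available. Lean on these libraries where they do the work, as an engineer would, in place of code of your own. Each camera call takes 0.05 s, during which the arm holds its last target. There are 200 camera calls.

## Working session

There is one attempt and no reset: what is moved stays moved. The work goes in short steps, Python scripts to look and compute and a tool call to move; the robot and the scene stay as the last step left them, time stands still between calls to the robot, and variables do not carry over. Pictures are saved under pics/ and viewed, at most 10 in all, crops included, and the job is handed in when it is done.

Besides the shell and the picture viewer there is one more tool, called after "Emit:" by a JSON object that holds its "name" and its "arguments". move_arm: Moves the arm, as the interface text tells. Its arguments: {"type":"object","properties":{"targets":{"type":"string"}},"required":["targets"]}

```bash
mkdir -p pics
cat > h.py <<'E'
import numpy as np, cv2, json
from cell import read_state, cams, order, ctrl
def grab(n, f):
    im=cams.get_image(n); cv2.imwrite(f'pics/{f}.png', im['color'][:,:,::-1])
    c={k:np.array(im[k]).tolist() for k in ('fovy','cx','cy','k1','rvec','tvec')}
    json.dump(c,open(f'pics/{f}.json','w')); return im
def ray(f,u,v):
    c=json.load(open(f'pics/{f}.json')); fl=200/np.tan(np.radians(c['fovy']/2))
    d=np.array([(u-c['cx'])/fl,(v-c['cy'])/fl]); s=d.copy()
    for _ in range(20): s=d/(1+c['k1']*(s@s))
    R=cv2.Rodrigues(np.array(c['rvec'],float).ravel())[0]; t=np.array(c['tvec'],float).ravel()
    return -R.T@t, R.T@np.array([s[0],s[1],1])
def at(f,u,v,z):
    o,d=ray(f,u,v); return o+d*(z-o[2])/d[2]
E
python3 - <<'E'
from h import *
a=grab('top','top0')['color'];b=grab('scene','sc0')['color']
cv2.imwrite('pics/both.png',cv2.resize(np.vstack([a,b])[:,:,::-1],(800*640//800,800))[:600] if 0 else a[:,:,::-1])
print(read_state())
E
```

```text
{'clock': 0.1, 'qpos': array([-1.18679074,  0.62924899,  0.03842692,  1.51824472, -0.02702111,
        0.9963164 , -0.02001398]), 'qd': array([-0.00057811, -0.00088209,  0.00088087, -0.00095465, -0.00058113,
       -0.00164137,  0.00082674]), 'tau': array([ 2.87957162e-03, -5.64537656e+01,  1.23017795e+00, -1.93971580e+01,
        1.12052259e-02,  5.47644086e-03, -1.47080897e-05]), 'eef_pos': array([282.33033123, 584.86829978, 230.49117692]), 'tool_rot': array([-3.13989212e+00, -1.16573313e-05,  2.69177655e+00]), 'force': array([-0.1836824 ,  0.15168762,  0.5709431 ]), 'torque': array([-0.01166221, -0.03493016, -0.04354032]), 'gripper_force': 0.0, 'width': 85.33119223052238}
```

View pics/top0.png

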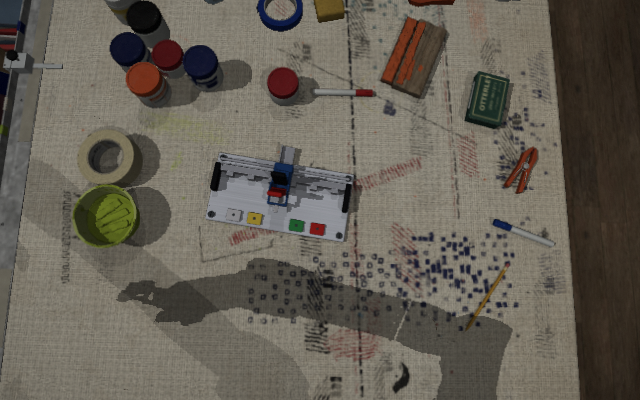

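View pics/sc0.png

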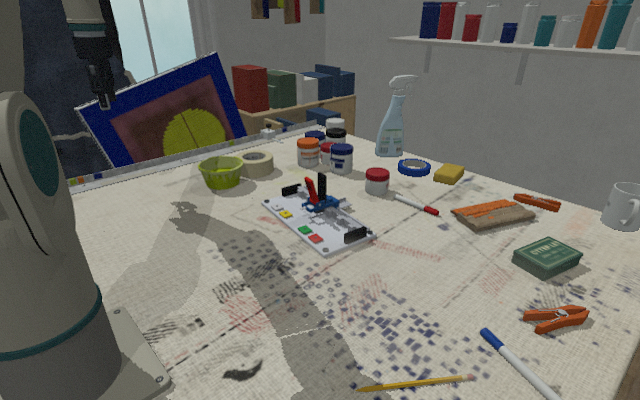

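The top view shows the gauge at about (280,197). The tabs are on the side nearer the robot, with green at about (297,226) and the stop at about (278,185). I'll enlarge this area.

Run:
```python
from h import *
a=cv2.imread('pics/top0.png')
cv2.imwrite('pics/c1.png',cv2.resize(a[140:250,200:360],None,fx=5,fy=5,interpolation=cv2.INTER_CUBIC))
for p in [(0,0),(640,0),(297,226),(278,185)]: print(p,at('top0',*p,10).round(1))
print(ray('top0',280,190)[0])
```

```text
(0, 0) [1013.4  791.9   10. ]
(640, 0) [1068.  -755.9   10. ]
(297, 226) [492.1  71.1  10. ]
(278, 185) [580.1 114.6  10. ]
[386.09642617  40.83319837 933.04211648]
```

View pics/c1.png

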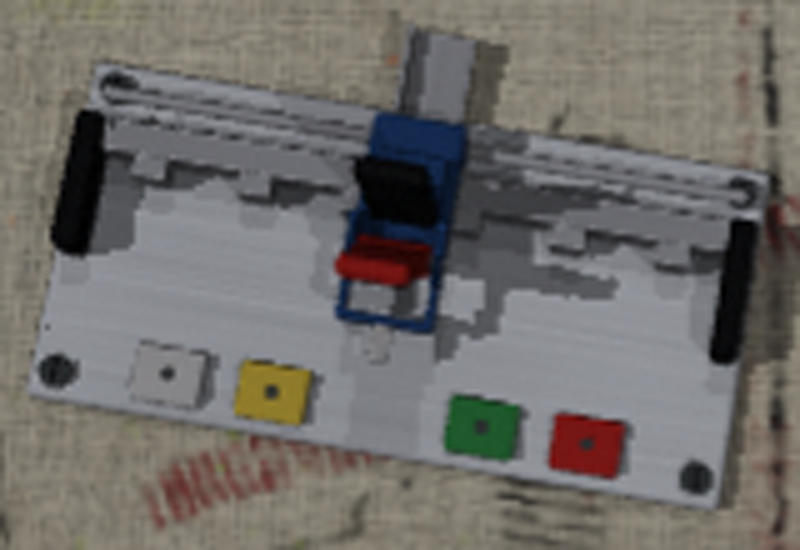

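The crop shows the plate corners at about (97,62), (772,175), (717,510) and (30,398). The tab dots are white (167,373), yellow (272,391), green (481,427) and red (587,443). The black plate is at about (398,190) and the lever top at about (385,262).

Run:
```python
from h import *
from scipy.optimize import least_squares
P=lambda x,y,z:at('top0',200+(x+.5)/5-.5,140+(y+.5)/5-.5,z)[:2]
W=[P(97,62,10),P(772,175,10),P(717,510,10),P(30,398,10)]+[P(x,y,16) for x,y in [(167,373),(272,391),(481,427),(587,443)]]
print(np.round(W,1))
tx=-62
def G(tx): return np.array([(75,150),(75,-150),(-75,-150),(-75,150),(tx,90),(tx,45),(tx,-45),(tx,-90)])
def f(p):
    c,s=np.cos(p[2]),np.sin(p[2]);R=np.array([[c,-s],[s,c]])
    return (G(p[3])@R.T+p[:2]-W).ravel()
r=least_squares(f,[560,100,0,-62],x_scale=[1,1,.01,1]);print(r.x,r.fun.reshape(-1,2).round(1))
x,y,t,_=r.x
R=np.array([[np.cos(t),-np.sin(t)],[np.sin(t),np.cos(t)]]);o=r.x[:2]
B=P(398,190,119)  # black plate top centre approx
for n,q in [('black outer/top edges L',P(358,157,120)),('R',P(428,166,120)),('bot L',P(375,212,120)),('botR',P(437,222,120)),('lever top L',P(340,258,120)),('leverR',P(428,268,120)),('levertopedge L',P(352,237,120)),('R',P(432,245,120))]: print(n,((q-o)@R).round(1))
```

```text
[[650.7 246.2]
 [607.2 -49.6]
 [461.  -27.1]
 [502.2 265.7]
 [513.5 207. ]
 [506.8 162.3]
 [493.5  73.5]
 [487.6  28.6]]
[ 5.55364321e+02  1.09337076e+02 -1.44010447e-01 -5.56811885e+01] [[ 0.4  0.8]
 [ 0.9 -0.3]
 [-1.4 -1.3]
 [ 0.4  2.9]
 [-0.3 -0.6]
 [-0.1 -0.4]
 [ 0.3 -0.7]
 [-0.3 -0.4]]
black outer/top edges L [26.8 14.5]
R [ 27.8 -12.5]
bot L [6.7 4.2]
botR [  6.9 -19.7]
lever top L [-13.  14.]
leverR [-11.3 -19.5]
levertopedge L [-4.3 11. ]
R [ -2.3 -19.4]
```

Run:
```python
from h import *
a=cv2.imread('pics/sc0.png')
cv2.imwrite('pics/c2.png',cv2.resize(a[165:255,255:385],None,fx=6,fy=6,interpolation=cv2.INTER_CUBIC))
P=lambda x,y,z:at('top0',200+(x+.5)/5-.5,140+(y+.5)/5-.5,z)[:2]
t=-.144;o=np.array([555.4,109.3]);R=np.array([[np.cos(t),-np.sin(t)],[np.sin(t),np.cos(t)]])
for n,q in [('ptr',P(375,345,12)),('ptr',P(375,345,20)),('levL',P(338,277,113)),('levR',P(412,284,113)),('saddleBL',P(337,318,40)),('saddleBR',P(433,330,40)),('sadTL',P(375,115,60)),('sadTR',P(467,125,60))]: print(n,((q-o)@R).round(1))
```

```text
ptr [-28.6   6.5]
ptr [-29.7   5.7]
levL [-19.2  14.4]
levR [-17.2 -13.9]
saddleBL [-24.   21.1]
saddleBR [-22.3 -19. ]
sadTL [59.1 18.7]
sadTR [ 61.3 -19.4]
```

View pics/c2.png

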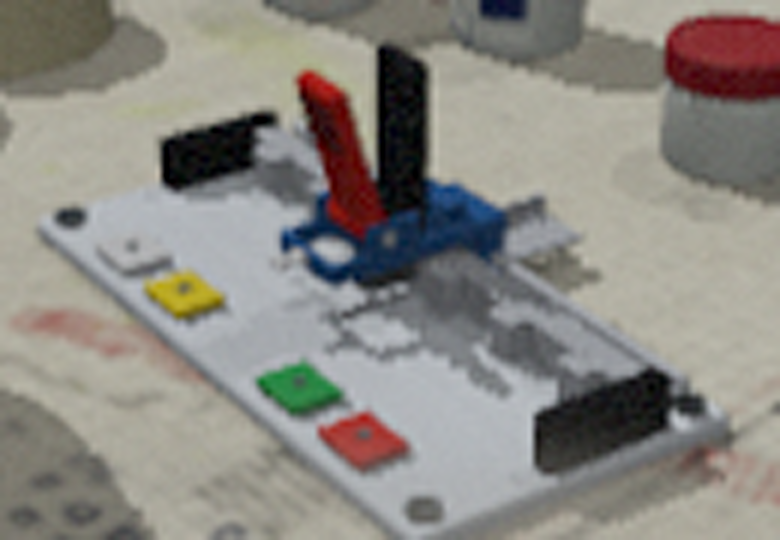

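The scene crop shows the red lever top at (305,75) and the black plate top at (402,50). The way above is clear. The lever and black plate tops put the grip point at about x = 12–16, y = 0 in the gauge frame. I'll plan the move to a point above it.

```bash
cat >> h.py <<'E'
from scipy.spatial.transform import Rotation as Ro
T=-.144;O=np.array([555.4,109.3]);RG=np.array([[np.cos(T),-np.sin(T)],[np.sin(T),np.cos(T)]])
def plan(xyz,yaw,n):
    s=read_state();p=np.array(s['eef_pos']);R=Ro.from_euler('xyz',s['tool_rot'])
    g=Ro.from_euler('xyz',[np.pi,0,yaw]);d=(np.array(xyz)-p)/n;w=(R.inv()*g).as_rotvec()/n
    print('clock',s['clock'],'deg/row',np.degrees(w).round(2))
    for i in range(n): print((R.inv().apply(d)/10).round(2)); R=R*Ro.from_rotvec(w)
E
python3 -c "
from h import *
plan([*(O+RG@[14,0]),230],1.427,15)"
```

```text
clock 0.1 deg/row [-0.01  0.    4.83]
[-3.11 -2.04  0.01]
[-3.27 -1.77  0.01]
[-3.4  -1.49  0.01]
[-3.52 -1.19  0.01]
[-3.61 -0.89  0.01]
[-3.67 -0.59  0.  ]
[-3.7  -0.27  0.  ]
[-3.71  0.04  0.  ]
[-3.7   0.35  0.  ]
[-3.65  0.66  0.  ]
[-3.59  0.97  0.  ]
[-3.49  1.26  0.  ]
[-3.37  1.55  0.  ]
[-3.23  1.83  0.  ]
[-3.06  2.1   0.  ]
```

Emit:
{"name": "move_arm", "arguments": {"targets": "1 -3.11 -2.04 0 0 0 4.83; 1 -3.27 -1.77 0 0 0 4.83; 1 -3.4 -1.49 0 0 0 4.83; 1 -3.52 -1.19 0 0 0 4.83; 1 -3.61 -0.89 0 0 0 4.83"}}

```text
clock: 0.52
eef_pos: [378.7, 424.3, 231.0]
tool_rot: [-3.141, 0.0, 2.266]
force: [0.3, 0.6, -1.0]
width: 85.4
gripper_force: 0.0
```

Emit:
{"name": "move_arm", "arguments": {"targets": "1 -3.67 -0.59 0 0 0 4.83; 1 -3.7 -0.27 0 0 0 4.83; 1 -3.71 0.04 0 0 0 4.83; 1 -3.7 0.35 0 0 0 4.83; 1 -3.65 0.66 0 0 0 4.83"}}

```text
clock: 0.93
eef_pos: [474.3, 265.3, 231.1]
tool_rot: [-3.141, 0.0, 1.845]
force: [0.4, 0.3, -0.1]
width: 85.4
gripper_force: 0.0
```

Emit:
{"name": "move_arm", "arguments": {"targets": "1 -3.59 0.97 0 0 0 4.83; 1 -3.49 1.26 0 0 0 4.83; 1 -3.37 1.55 0 0 0 4.83; 1 -3.23 1.83 0 0 0 4.83; 1 -3.06 2.1 0 0 0 4.83"}}

```text
clock: 1.35
eef_pos: [569.9, 106.3, 231.1]
tool_rot: [-3.141, 0.0, 1.423]
force: [-1.0, -0.9, 0.3]
width: 85.2
gripper_force: 0.0
```

Emit:
{"name": "move_arm", "arguments": {"targets": "1 0 0 0 0 0 0; 1 0 0 0 0 0 0"}}

```text
clock: 1.52
eef_pos: [570.2, 104.8, 230.9]
tool_rot: [3.142, 0.002, 1.422]
force: [-1.0, 1.1, -0.2]
width: 85.2
gripper_force: 0.0
```

```bash
python3 -c "
from h import *
im=grab('wrist','w0')['color'];s=read_state();print(s['clock'],s['eef_pos'],s['tool_rot'],s['qpos'])
cv2.imwrite('pics/w0b.png',cv2.resize(im[:,:,::-1],(800,500)))"
```

```text
1.5667 [569.26306656 107.34608415 230.78230181] [-3.14038506e+00  1.72943678e-04  1.42617719e+00] [-0.48779348  0.55444954  0.39550655  1.7277358  -0.25955163  0.91248941
 -0.13003029]
```

View pics/w0b.png

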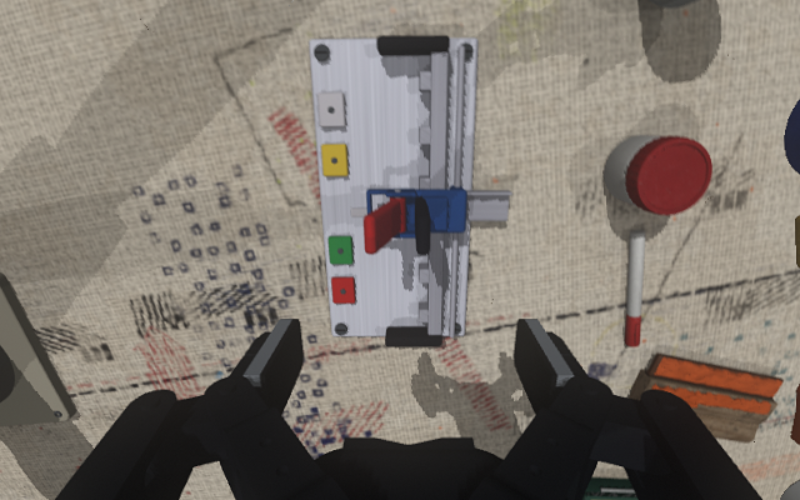

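The wrist view (at 1.25×) shows the lever's top outer edge at x≈366, y 216–252. The black plate's outer edge is at x≈430, with its top at y≈253. The fingers straddle both along x.

Run:
```python
from h import *
g=lambda u,v,z:((at('w0',u/1.25,v/1.25,z)[:2]-O)@RG).round(1)
print('lever',g(366,216,114),g(366,252,114))
print('black outer',g(430,215,120),g(430,253,120),'inner',g(416,253,120))
print('tabs',[g(*p,16) for p in [(331,110),(335,161),(341,250),(344,291)]])
print('plate',[g(*p,10) for p in [(309,38),(478,38),(335,336),(462,336)]])
# triangulate black outer edge / lever top: top view + wrist
def tri(a,b):
    (o1,d1),(o2,d2)=ray(*a),ray(*b)
    k=np.linalg.lstsq(np.c_[d1,-d2],o2-o1,rcond=None)[0]; p,q=o1+d1*k[0],o2+d2*k[1]; m=(p+q)/2
    return ((m[:2]-O)@RG).round(1),m[2].round(1),np.linalg.norm(p-q).round(1)
t=lambda x,y:('top0',199.6+x/5,139.6+y/5)
w=lambda x,y:('w0',x/1.25,y/1.25)
print('lev out -y',tri(t(412,284),w(366,252)),'lev out +y',tri(t(338,277),w(366,216)))
print('blk out -y',tri(t(430,168),w(430,253)))
s=lambda x,y:('sc0',254.6+x/6,164.6+y/6)
print('blk out -y',tri(s(427,68),w(430,253)))
```

```text
lever [-15.2  16.9] [-16.3 -10.3]
black outer [30.  18.9] [30.4 -9.2] inner [20.3 -9.1]
tabs [array([-54.6,  91.4]), array([-53.8,  46. ]), array([-53.5, -42.5]), array([-53.2, -88.2])]
plate [array([-71.4, 151.8]), array([ 76.4, 150.9]), array([ -67.8, -146.5]), array([  74.4, -147. ])]
lev out -y (array([-16.7, -13.1]), np.float64(107.1), np.float64(1.2)) lev out +y (array([-17.1,  15. ]), np.float64(104.3), np.float64(1.7))
blk out -y (array([ 30.3, -12.6]), np.float64(109.4), np.float64(1.6))
blk out -y (array([ 30.5, -11.1]), np.float64(114.0), np.float64(0.7))
```

Emit:
{"name": "move_arm", "arguments": {"targets": "1 0.1 0.1 3.5 0 0 0; 1 0 0 3.5 0 0 0; 1 0 0 3.5 0 0 0; 1 0 0 2.8 0 0 0; 1 0 0 1.9 0 0 0"}}

```text
clock: 1.98
eef_pos: [567.9, 111.1, 76.3]
tool_rot: [-3.137, -0.0, 1.431]
force: [-0.5, 0.3, -0.5]
width: 85.3
gripper_force: 0.0
```

Emit:
{"name": "move_arm", "arguments": {"targets": "0.4 0 0 0 0 0 0; 0.2 0 0 0 0 0 0; 0 0 0 0 0 0 0; -0.2 0 0 0 0 0 0; -0.4 0 0 0 0 0 0"}}

```text
clock: 2.4
eef_pos: [572.6, 109.4, 81.4]
tool_rot: [3.137, -0.002, 1.428]
force: [-1.2, 1.2, 3.0]
width: 28.4
gripper_force: 64.0
```

Emit:
{"name": "move_arm", "arguments": {"targets": "-1 0 0 0 0 0 0; -1 0 0 0 0 0 0; -1 0 0 0 0 0 0; -1 0 0 0 0 0 0"}}

```text
clock: 2.73
eef_pos: [572.6, 109.4, 81.5]
tool_rot: [3.138, -0.002, 1.427]
force: [1.7, 0.7, 8.4]
width: 28.0
gripper_force: 63.5
```

```bash
python3 -c "
from h import *
im=grab('wrist','w1')['color'];s=read_state();print(s)
cv2.imwrite('pics/w1b.png',cv2.resize(im[:,:,::-1],(800,500)))
print((s['eef_pos'][:2]-O)@RG)"
```

```text
{'clock': 2.7833, 'qpos': array([-0.42070187,  0.75354771,  0.29368776,  1.84223585, -0.36306424,
        0.5942658 , -0.04276579]), 'qd': array([ 1.57531265e-04, -1.77886506e-03,  1.48666353e-03,  5.16961258e-04,
       -1.16281012e-03,  9.24049017e-04, -7.14592680e-05]), 'tau': array([ 2.68007889e-01, -5.05843091e+01,  5.24543837e+00, -1.05424064e+01,
        2.08629775e-01, -8.85423739e-01,  7.57746398e-03]), 'eef_pos': array([572.52867856, 109.43989152,  81.42009548]), 'tool_rot': array([ 3.13798545e+00, -2.14074909e-03,  1.42753613e+00]), 'force': array([3.02389553, 1.72835324, 7.66249833]), 'torque': array([ 0.32358406,  1.14000723, -0.02769798]), 'gripper_force': 63.51968765258789, 'width': 27.96317109151427}
[16.93132025  2.59645785]
```

View pics/w1b.png

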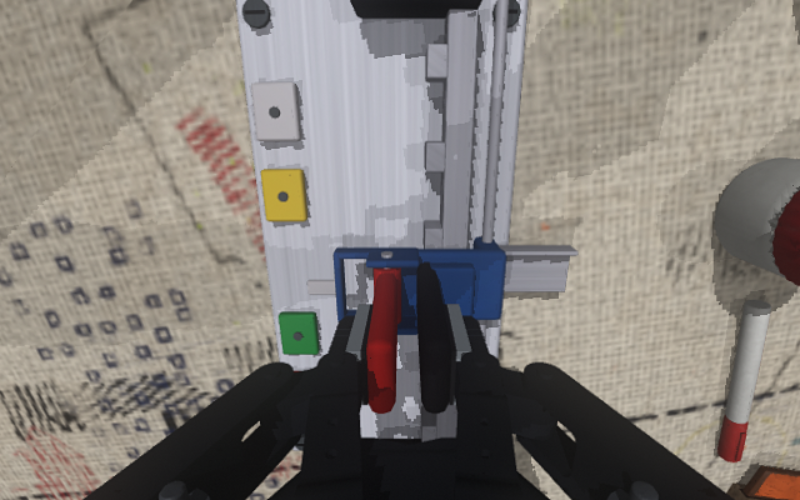

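The view shows the lever and plate clamped together, with the lever upright. The white pointer is at (320,287), the green dot at (298,336) and the yellow dot at (283,197).

```bash
python3 -c "
from h import *
g=lambda u,v,z:((at('w1',u/1.25,v/1.25,z)[:2]-O)@RG).round(1)
for z in (12,16,24): print(z,g(320,287,z))
print(g(298,336,16),g(283,197,16),g(275,112,16))"
```

```text
12 [-38.1 -11.6]
16 [-37.1  -9.8]
24 [-35.1  -6.2]
[-53.9 -44.2] [-54.   45.6] [-53.8  91.1]
```

Emit:
{"name": "move_arm", "arguments": {"targets": "-1 -0.6 0 0 0 0 0; -1 -1 0 0 0 0 0; -1 -1 0 0 0 0 0; -1 -1 0 0 0 0 0; -1 -0.7 0 0 0 0 0"}}

```text
clock: 3.2
eef_pos: [566.2, 65.9, 81.4]
tool_rot: [3.138, -0.002, 1.427]
force: [2.8, 1.6, 8.2]
width: 28.4
gripper_force: 63.5
```

Emit:
{"name": "move_arm", "arguments": {"targets": "-1 -0.4 0 0 0 0 0; -1 0 0 0 0 0 0; -1 0 0 0 0 0 0"}}

```text
clock: 3.45
eef_pos: [565.6, 61.2, 81.4]
tool_rot: [3.138, -0.0, 1.426]
force: [1.2, -1.4, 8.6]
width: 28.6
gripper_force: 63.4
```

```bash
python3 -c "
from h import *
a=grab('wrist','w2')['color'];s=read_state();b=grab('top','top2')['color']
print((s['eef_pos'][:2]-O)@RG,s['eef_pos'],s['force'],s['width'],s['clock'])
A=cv2.resize(a[150:330,160:440],(560,360),interpolation=2);B=cv2.resize(b[180:240,240:333],(372,240),interpolation=2)
c=np.zeros((600,800,3),np.uint8);c[:360,:560]=A;c[360:,:372]=B
cv2.imwrite('pics/w2b.png',c[:,:,::-1])"
```

```text
[ 16.91935702 -46.08445865] [565.5309888   61.26454396  81.40992355] [ 0.95910489 -1.4423976   8.24664978] 28.418805200504625 3.5
```

View pics/w2b.png

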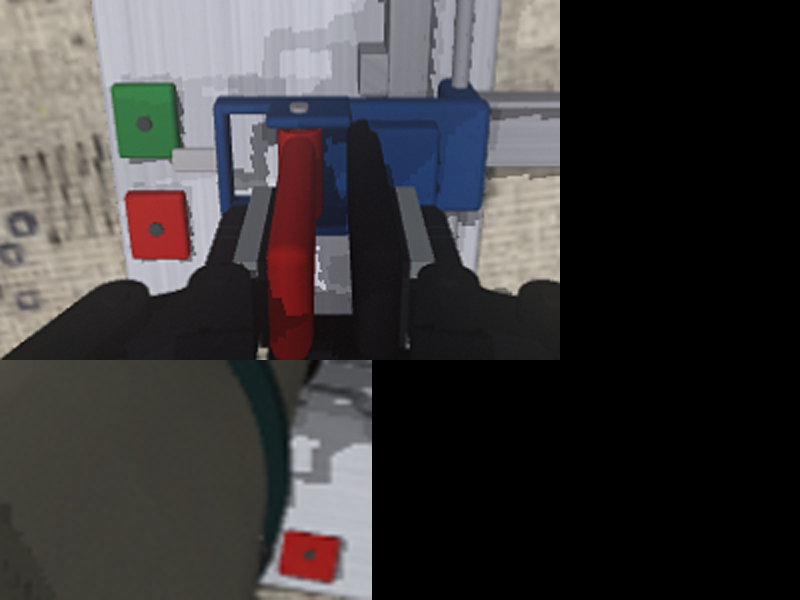

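No slip: the pointer sits at the same place in the wrist view as before the slide. The stop is about 2 mm past the tab, so I'll correct that and release.

Emit:
{"name": "move_arm", "arguments": {"targets": "-1 0.2 0 0 0 0 0; -1 0 0 0 0 0 0; -1 0 0 0 0 0 0"}}

```text
clock: 3.8
eef_pos: [565.9, 63.7, 81.4]
tool_rot: [3.138, -0.001, 1.427]
force: [1.8, -1.7, 9.0]
width: 28.1
gripper_force: 63.6
```

Emit:
{"name": "move_arm", "arguments": {"targets": "0 0 0 0 0 0 0; 0.5 0 0 0 0 0 0; 1 0 0 0 0 0 0; 1 0 0 0 0 0 0; 1 0 0 0 0 0 0"}}

```text
clock: 4.22
eef_pos: [565.6, 64.1, 79.7]
tool_rot: [3.139, -0.0, 1.427]
force: [-0.2, -0.1, 0.0]
width: 85.4
gripper_force: 0.0
```

```bash
python3 -c "
from h import *
a=grab('wrist','w3')['color'];s=read_state()
print((s['eef_pos'][:2]-O)@RG,s['eef_pos'],s['force'],s['width'],s['clock'])
cv2.imwrite('pics/w3b.png',cv2.resize(a[:,:,::-1],(800,500)))"
```

```text
[ 16.50899304 -43.30717346] [565.52342048  64.07197238  79.67899875] [ 0.75117404 -0.00987285  0.17294747] 85.35753101753983 4.2667
```

View pics/w3b.png

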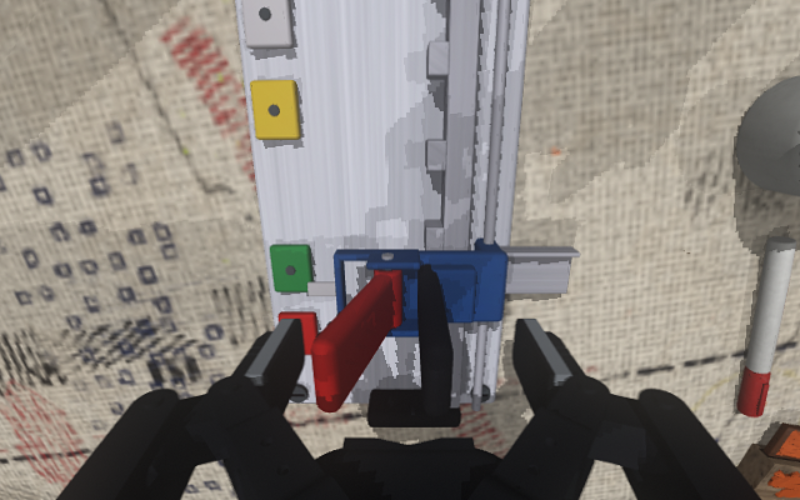

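The lever leans out, free of the fingers, and the pointer (320,289) is beside green (290,270). I'll lift straight up and check from above.

Emit:
{"name": "move_arm", "arguments": {"targets": "1 0 0 -2 0 0 0; 1 0 0 -3.5 0 0 0; 1 0 0 -3.5 0 0 0; 1 0 0 -3.5 0 0 0; 1 0 0 -3 0 0 0"}}

```text
clock: 4.68
eef_pos: [565.3, 63.9, 237.0]
tool_rot: [3.138, -0.0, 1.427]
force: [1.5, 0.2, -0.5]
width: 85.6
gripper_force: 0.0
```

Emit:
{"name": "move_arm", "arguments": {"targets": "1 4 0 0 0 0 0; 1 4 0 0 0 0 0; 1 4 0 0 0 0 0; 1 4 0 0 0 0 0; 1 4 0 0 0 0 0"}}

```text
clock: 5.1
eef_pos: [593.5, 264.2, 234.9]
tool_rot: [3.14, -0.001, 1.427]
force: [1.3, -0.4, 0.7]
width: 85.1
gripper_force: 0.0
```

Emit:
{"name": "move_arm", "arguments": {"targets": "1 4 0 0 0 0 0; 1 4 0 0 0 0 0; 1 4 0 0 0 0 0; 1 4 0 0 0 0 0; 1 0 0 0 0 0 0"}}

```text
clock: 5.52
eef_pos: [613.3, 432.5, 232.7]
tool_rot: [-3.14, -0.008, 1.439]
force: [-2.0, 1.3, -0.7]
width: 85.5
gripper_force: 0.0
```

```bash
python3 -c "
from h import *
a=grab('top','top3')['color'];b=grab('scene','sc3')['color'];s=read_state();print(s['eef_pos'],s['clock'],s['force'])
c=np.zeros((600,800,3),np.uint8);c[:330,:480]=cv2.resize(a[140:250,200:360],(480,330),interpolation=2);c[330:,:390]=cv2.resize(b[165:255,255:385],(390,270),interpolation=2)
cv2.imwrite('pics/e.png',c[:,:,::-1])"
```

```text
[615.06445087 423.07359483 233.27148355] 5.6167 [ 0.03531401 -1.46583758 -0.42552621]
```

View pics/e.png

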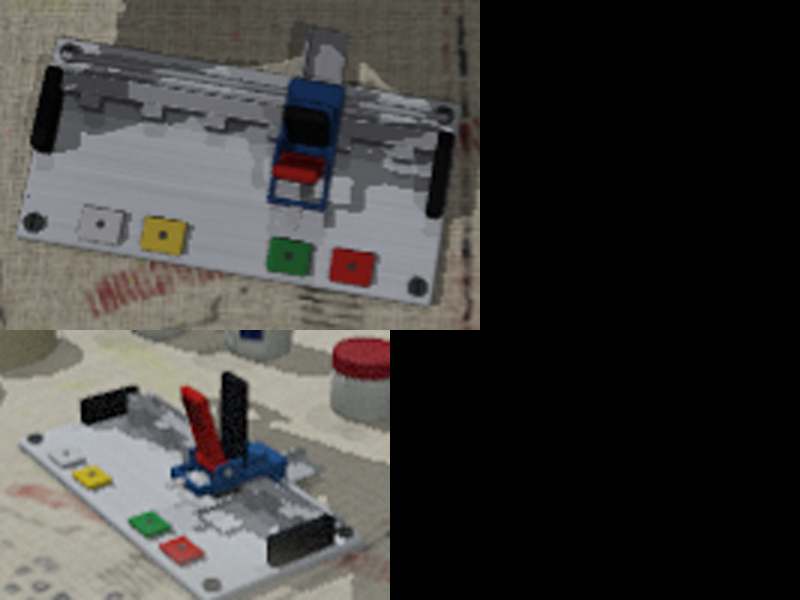

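The pointer at (289,217) lines up with the green tab at (290,256) along the gauge. The gap between lever and black plate matches the start picture (about 14 px against 13.5 px in the scene view), so the lever is home and the stop latched.

```bash
python3 -c "
from h import *
print(order.finish_job())"
```

```text
the job is handed in; nothing more can be done
None
```

The blue stop is now in the notch at the green tab with the red lever sprung back, and the job is handed in at about 5.6 s, with the arm clear of the gauge; the latch was checked only in pictures, and no verdict came back.

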